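# Draw the blue germination chamber's door tight

## Task

Two small germination chambers stand on the lab bench, each with a gasketed top door lying loose on its seal and a black T-handle latch. Turn the T-handle of the chamber with the blue door clockwise (seen from above) until it reaches its stop, so that the door is drawn down tight on its gasket, and let go of it. Leave the latch of the yellow-doored chamber as it is.

Things in the scene. Friction and masses are not known exactly. Their poses are not given: they have to be found in the camera images.
- blue_grip (a point): Centre of the T-handle's bar on the chamber with the BLUE door, on the stem's axis: the point to grip. Black bar 90 mm long, 16 wide, 20 high, white line along its top, on a 20 mm dia. stem. The point is 10 mm below the bar's top, 36 mm above the lid, 0.19 to 0.20 m above the bench. Axes turn with the handle: x along the bar (ends alike), y across its 16 mm, z up the stem (within 3 degrees of vertical).
- blue_latch (a joint): Angle (rad) of that T-handle, growing clockwise seen from above. 0 = open, bar pointing front to back (10 degrees off); 1.4 = its stop, bar parallel to the chamber's front edge, door tight. Starts at 0 to 0.15. Turning takes up to about 0.2 N m; it stays where it is left. The grip point sinks about 7 mm with the door, evenly.
- blue_front (a point): Middle of the top front edge of the blue door: a windowed lid 20 mm thick, hinged on the far edge of a fixed cream box 240 mm deep (x), 220 wide (y), 130 high, yawed up to 20 degrees. The latch's stem stands 45 mm behind this point. Axes: x to the hinge, z up. Height over the bench: 0.162 m loose on the gasket, 0.154 m drawn tight; it sinks in proportion to the latch's turn.
- yellow_latch (a joint): Angle (rad, clockwise) of the like T-handle on the like chamber with the YELLOW door, which stands beside the blue one, on either side. It starts at 0 to 0.15 (open) and is to be left alone.

How it is judged:
At the end, for the whole second after the job is handed in: The blue door's T-handle has been turned clockwise to within 0.2 rad (11 degrees) of its stop at 1.4 rad and rests there, the blue door's front edge is drawn down to within 1.8 mm of tight (below 0.1558 m; it starts at about 0.162 m), and the yellow door's latch is still open (below 0.35 rad) (value of joint blue_latch above 1.2 rad and height (world z) of blue_front below 0.1558 m and velocity of joint blue_latch between -0.05 and 0.05 rad/s and value of joint yellow_latch below 0.35 rad); the robot touches nothing.
It fails at once if the latch of the yellow-doored chamber is turned (beyond 0.35 rad) (value of joint yellow_latch above 0.35 rad).
It also fails if it takes over 32 s, if anything falls off the work surface, if the arm or the gripper's body presses on something with over 40 N, if the wrist force passes 120 N, or if a joint passes its speed limit or range.

## Robot

A 7-joint arm with a two-finger parallel gripper is mounted at the origin on the work surface. World frame = base frame: x ahead of the robot, y to its left, z up, the work surface at z = 0. Lengths are in m, angles in rad, forces in N, time in s.
With the tool pointing down it reaches from about 0.425 to 0.875 m from the base axis. Payload 8.4 kg.
Tool frame: the origin (TCP) lies midway between the tips of the shut fingers; the grasp point (between the pads) lies 19 mm behind it; z points along the fingers, x is the direction in which the jaws open and shut, and the axes are right-handed (so a half turn about z gives the same grasp; the last joint's range is limited). The gripper opens to 85 mm and grips with 20 to 120 N. Pads are 22 mm wide; open, the fingers measure 114 mm over their backs; the gripper's body (76 mm by 85 mm) begins 54 mm behind the grasp point. The pads swing forward as they close: fully open they stand 13 mm farther back than shut.
Start: joints at [-1.291, 0.333, 0.04, 1.465, -0.013, 1.343, -0.059], TCP at [0.24, 0.604, 0.231] pointing down, gripper open.
Joint ranges: [-2.58, 2.58], [-0.38, 2.09], [-1.3, 1.39], [0.25, 2.4], [-1.5, 4.64], [0.08, 2.09], [-2.65, 2.65]. Speed limits (rad/s): [2.22, 2.22, 2.79, 2.79, 3.14, 3.14, 3.14].

## Interface

Orientations are given as [roll, pitch, yaw] about the fixed x, y, z axes, in that order (R = Rz(yaw) Ry(pitch) Rx(roll)).
In Python, from plant import ctrl, cams, ticket gives the robot as it stands.
- The arm moves only by the tool jog_arm, never from a script. Its argument "deltas" is a list of rows, each a list of 3 entries, a list of its own where there are three numbers: the shift along the tool's x, y, z in m, then the turn about the tool's z in rad, then the opening, from -1 (shut) to 1 (fully open). In form: [[[dx, dy, dz], twist, fingers], ...]. A call has 1 to 12 rows; each row shifts and turns the commanded pose from where the row before left it, along the tool's axes as they then stand; what a row does not reach is not made up. A row lasts 1/10 s, in which the tool goes at most 50 mm and 8.59 degrees, less where a joint would pass 70% of its speed; a pose out of reach is approached as far as the arm can. A call with a gripper value outside its range is refused whole. The fingers move at their own pace and stop on an object; "newtons" is the grip in N (left out, the last holds). Time passes only in rows, so rows that do not move let the fingers close. It gives the time, the measured TCP pose, the force and the opening at its end, in the units of the state.
- ctrl.sense(): the state, without advancing time (a new reading comes with each control period).
- cams.capture(name): name is "scene" or "top" or "wrist"; returns (picture, depth): 384x512x3 uint8, red, green, blue; 384x512 float32, m along the optical axis (not along the pixel's ray), 0 where there is no reading.
- cams.camera_params(name): a dict with "fx", "fy", "cx", "cy" (pixels), "D" ([k1, k2, p1, p2, k3] as OpenCV has them; the pictures are not rectified), "rvec" (rotation vector, rad) and "tvec" (3), from world to camera coordinates, as OpenCV has them; the wrist camera has in their place "tool_from_camera" (4x4, takes a point from camera to tool coordinates, whose origin is the TCP and whose axes are the tool frame's). Camera axes: x right, y down, z forward; pixel columns grow to the right and rows downward; lengths in m; the calibration is good to about 2 mm. A picture is of the moment at which its call begins: read the wrist's pose just before it. camera_params takes no time and is no camera call.
- ticket.finish_job(): hands the job in, once; it reports no verdict.
The state is a dict: "clock": time; "joint_positions": joint angles; "qvel": joint speeds; "effort": joint torques, N m; "tcp_pos": TCP position; "orientation": TCP orientation; "wrist_force": force on the tool from outside, world axes, zero at the start; "ft_torque": the same for the moment, N m; "grip_width": finger opening in m.
Only numpy, scipy, OpenCV 4.12 (cv2) and the standard library are available. Lean on these libraries where they do the work, as an engineer would, in place of code of your own. Each camera call takes 0.05 s, during which the arm holds its last target. There are 200 camera calls.

## Working session

There is one attempt and no reset: what is moved stays moved. The work goes in short steps, Python scripts to look and compute and a tool call to move; the robot and the scene stay as the last step left them, time stands still between calls to the robot, and variables do not carry over. Pictures are saved under pics/ and viewed, about 8 in all and at most 12, crops included, and the job is handed in when it is done.

Besides the shell and the picture viewer there is one more tool, called after "Call:" as a command line: name --argument value ..., lists and objects as JSON in quotes. jog_arm: Moves the arm, as the interface text tells. Its arguments: {"type":"object","properties":{"deltas":{"type":"array","items":{"type":"array"}},"newtons":{"type":"number"}},"required":["deltas"]}

```bash
mkdir -p pics
python3 - <<'E'
from plant import ctrl,cams
import cv2,numpy as np
s=ctrl.sense();print({k:np.round(v,3).tolist() for k,v in s.items()})
for n in ("scene","top"):
    p,d=cams.capture(n);cv2.imwrite(f"pics/{n}0.png",p[:,:,::-1]);np.save(f"pics/{n}0.npy",d)
    print({k:np.round(v,4).tolist() for k,v in cams.camera_params(n).items()})
print(cams.camera_params("wrist"))
E
```

```text
{'clock': 0.0, 'joint_positions': [-1.291, 0.334, 0.04, 1.466, -0.013, 1.343, -0.058], 'qvel': [-0.001, 0.001, 0.002, 0.001, 0.002, 0.001, -0.001], 'effort': [-0.002, -65.857, 1.364, -40.557, 0.017, 0.012, 0.0], 'tcp_pos': [0.24, 0.603, 0.23], 'orientation': [3.141, 0.002, 1.192], 'wrist_force': [-0.497, 0.194, -0.217], 'ft_torque': [0.007, 0.007, 0.015], 'grip_width': 0.086}
{'fx': 495.2361, 'fy': 495.2361, 'cx': 254.8533, 'cy': 189.5512, 'D': [-0.1814, 0.0, 0.0, 0.0, 0.0], 'rvec': [1.6468, 2.0919, -0.7007], 'tvec': [0.1485, -0.2838, 1.5993]}
{'fx': 453.9769, 'fy': 453.9769, 'cx': 244.9988, 'cy': 190.6742, 'D': [-0.0403, 0.0, 0.0, 0.0, 0.0], 'rvec': [2.1921, -2.1725, 0.1223], 'tvec': [-0.0418, 0.5791, 1.0016]}
{'fx': 297.93611695282084, 'fy': 297.93611695282084, 'cx': 254.31451438726864, 'cy': 191.3561566573716, 'D': array([-0.03661934,  0.        ,  0.        ,  0.        ,  0.        ]), 'tool_from_camera': array([[ 9.99999742e-01, -6.26127344e-04,  3.52233228e-04,
         1.16285470e-03],
       [ 4.76843733e-04,  9.45217751e-01,  3.26440157e-01,
        -8.30239126e-02],
       [-5.37330208e-04, -3.26439905e-01,  9.45217806e-01,
        -1.42600209e-01],
       [ 0.00000000e+00,  0.00000000e+00,  0.00000000e+00,
         1.00000000e+00]])}
```

View pics/top0.png

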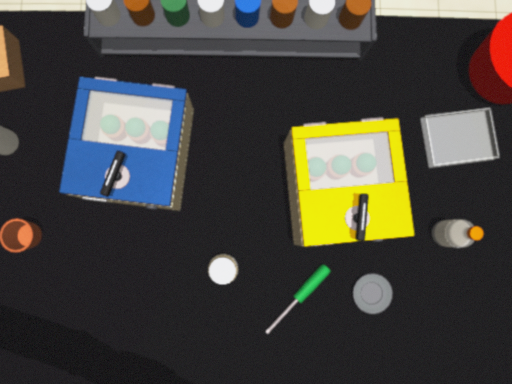

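View pics/scene0.png

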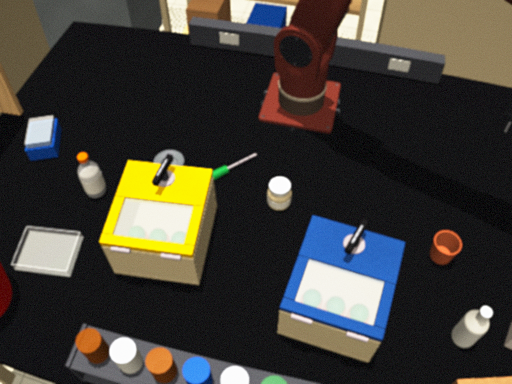

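Top view: the blue chamber is on the left with its bar at about (113,173), and the yellow one is on the right with its bar at (362,217). In the scene view the blue bar is at (356,237).

```bash
cat > h.py <<'E'
import numpy as np,cv2
from scipy.spatial.transform import Rotation as Ro
from plant import ctrl,cams
def cloud(n,d,s=None):
    P=cams.camera_params(n);K=np.array([[P['fx'],0,P['cx']],[0,P['fy'],P['cy']],[0,0,1]])
    v,u=np.mgrid[:384,:512]
    r=cv2.undistortPoints(np.stack([u,v],-1).reshape(-1,1,2).astype(float),K,np.array(P['D'])).reshape(384,512,2)
    c=np.dstack([r*d[...,None],d])
    if n=="wrist":
        T=P['tool_from_camera'];t=c@T[:3,:3].T+T[:3,3]
        return t@Ro.from_euler('xyz',s['orientation']).as_matrix().T+s['tcp_pos']
    R=cv2.Rodrigues(np.array(P['rvec']))[0]
    return (c-np.array(P['tvec']).ravel())@R
def bar(W,p,d,box):
    x0,y0,x1,y1=box;m=np.zeros(d.shape,bool);m[y0:y1,x0:x1]=1
    m&=(d>0)&(W[...,2]>.185)&(W[...,2]<.225)
    q=W[m];r=cv2.minAreaRect((q[:,:2]*1000).astype(np.float32))
    e=np.linalg.svd(q[:,:2]-q[:,:2].mean(0),full_matrices=False)[2][0]
    print("bar n",len(q),"rect",np.round(r,1).tolist() if 0 else r,"meanz",q[:,2].mean(),"axis deg",np.degrees(np.arctan2(e[1],e[0]))%180)
E
python3 - <<'E'
from h import *
for n,b,bl in (("top",(90,140,135,205),(50,70,200,215)),("scene",(335,210,375,265),(275,200,415,340))):
    p=cv2.imread(f"pics/{n}0.png");d=np.load(f"pics/{n}0.npy");W=cloud(n,d);print(n);bar(W,p,d,b)
    if n=="top":
        m=np.zeros(d.shape,bool);m[70:215,50:200]=1
        B=p.astype(int);m&=(B[...,0]>B[...,2]+60)&(abs(W[...,2]-.162)<.015)
        q=W[m];print("lid",cv2.minAreaRect((q[:,:2]*1000).astype(np.float32)),cv2.boxPoints(cv2.minAreaRect((q[:,:2]*1000).astype(np.float32))).tolist(),np.median(q[:,2]))
        bar(W,p,d,(345,185,380,245))
P=cams.camera_params("scene")
E
```

```text
top
bar n 502 rect ((594.5654907226562, 217.2613067626953), (18.173582077026367, 90.07640838623047), 71.73020935058594) meanz 0.20318633170002448 axis deg 160.81289800293544
lid ((667.7317504882812, 210.15478515625), (220.79872131347656, 239.7709503173828), 83.68523406982422) [[536.4307861328125, 113.61151885986328], [774.7469482421875, 87.2389907836914], [799.03271484375, 306.69805908203125], [560.716552734375, 333.0705871582031]] 0.15846437882982292
bar n 485 rect ((516.5654296875, -253.6124267578125), (19.277612686157227, 89.8889389038086), 84.40341186523438) meanz 0.20375051575765177 axis deg 173.69560440631005
scene
bar n 293 rect ((594.3670654296875, 219.0096893310547), (18.256546020507812, 90.87042236328125), 73.52078247070312) meanz 0.20397821032511088 axis deg 160.90068826738047
```

Call:
jog_arm --deltas '[[[0,0,-0.03],0,1],[[0,0.01,-0.03],0,1],[[-0.01,0.03,-0.01],0,1],[[-0.02,0.042,0],0,1],[[-0.022,0.045,0],0,1],[[-0.022,0.045,0],0,1],[[-0.022,0.045,0],0,1],[[-0.022,0.045,0],0,1],[[-0.022,0.045,0],0,1],[[-0.022,0.045,0],0,1],[[-0.022,0.045,0],0,1],[[-0.02,0.04,0],0,1]]'

```text
clock: 1.3
tcp_pos: [0.5718, 0.2508, 0.3011]
orientation: [3.141, 0.0, 1.191]
wrist_force: [0.2, 0.4, 0.5]
grip_width: 0.0856
```

Call:
jog_arm --deltas '[[[-0.016,0.025,0],0,1],[[-0.008,0.01,0],-0.05,1],[[0,0,0],0,1],[[0,0,0],0,1]]'

```text
clock: 1.7
tcp_pos: [0.5937, 0.2187, 0.301]
orientation: [-3.141, 0.0, 1.241]
wrist_force: [0.1, 1.1, -0.5]
grip_width: 0.0857
```

Run:
```python
from h import *
s=ctrl.sense();p,d=cams.capture("wrist");cv2.imwrite("pics/w1.png",p[:,:,::-1])
print(s['tcp_pos'],s['orientation'],s['joint_positions'],s['wrist_force'],s['clock'])
W=cloud("wrist",d,s);np.save("pics/w1.npy",W)
m=(d>0)&(W[...,2]>.188)&(W[...,2]<.215)&(np.hypot(W[...,0]-.594,W[...,1]-.218)<.06)&(p.max(2)<255)
q=W[m];print(m.sum(),cv2.minAreaRect((q[:,:2]*1000).astype(np.float32)),np.percentile(q[:,2],[5,50,95]),cv2.boundingRect(m.astype(np.uint8)))
```

```text
[0.59369807 0.21867286 0.30097146] [-3.14074368e+00  6.48118286e-05  1.24099919e+00] [-0.68746307  0.27832827  0.33807484  1.41451708 -0.09226236  1.4649112
  0.88936105] [ 0.11802365  1.11092373 -0.51913735] 1.7
1853 ((594.2640991210938, 219.91464233398438), (18.80390167236328, 89.28884887695312), 69.93372344970703) [0.20278315 0.20634991 0.20822766] (244, 138, 22, 101)
```

View pics/w1.png

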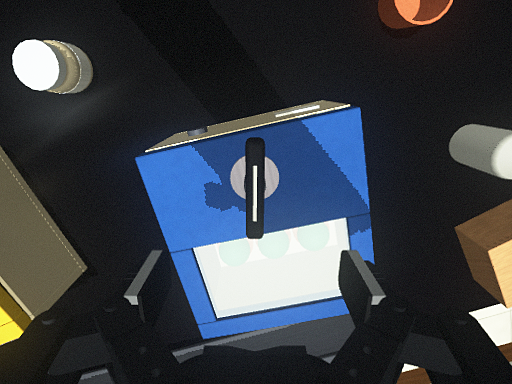

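The wrist view shows the blue bar running straight up the picture at about (255,188), aligned with tool y and midway between the fingers. I'm descending to TCP z of about 0.178.

Call:
jog_arm --deltas '[[[0,0,0.02],0,1],[[0,0,0.03],0,1],[[0,0,0.03],0,1],[[0,0,0.02],0,1],[[0,0,0.013],0,1],[[0,0,0.01],0,1],[[0,0,0],0,1],[[0,0,0],0,1]]'

```text
clock: 2.55
tcp_pos: [0.5945, 0.2184, 0.1791]
orientation: [3.141, -0.001, 1.242]
wrist_force: [-0.3, 0.7, 1.1]
grip_width: 0.0855
```

Call:
jog_arm --deltas '[[[0,0,0],0,-1],[[0,0,0],0,-1],[[0,0,0],0,-1],[[0,0,0],0,-1],[[0,0,0],0,-1],[[0,0,0],0,-1],[[0,0,0],0,-1],[[0,0,0],0,-1]]' --newtons 40

```text
clock: 3.35
tcp_pos: [0.5944, 0.2184, 0.1787]
orientation: [3.141, -0.001, 1.242]
wrist_force: [0.4, 2.3, 3.3]
grip_width: 0.0181
```

Call:
jog_arm --deltas '[[[0,0,0],0,-1],[[0,0,0],0.05,-1],[[0,0,0.0005],0.1,-1],[[0,0,0.0005],0.1,-1],[[0,0,0.0005],0.1,-1],[[0,0,0.0005],0.1,-1],[[0,0,0.0005],0.1,-1],[[0,0,0.0005],0.1,-1],[[0,0,0.0005],0.05,-1],[[0,0,0],0,-1]]'

```text
clock: 4.35
tcp_pos: [0.5929, 0.2176, 0.1752]
orientation: [-3.141, 0.003, 0.54]
wrist_force: [-7.1, -0.4, 10.3]
grip_width: 0.0182
```

Call:
jog_arm --deltas '[[[0,0,0.0005],0.1,-1],[[0,0,0.0005],0.1,-1],[[0,0,0.0005],0.1,-1],[[0,0,0.0005],0.1,-1],[[0,0,0.0005],0.1,-1],[[0,0,0.0005],0.07,-1],[[0,0,0.0005],0.04,-1],[[0,0,0],0,-1]]'

```text
clock: 5.15
tcp_pos: [0.5914, 0.2175, 0.1721]
orientation: [3.141, 0.006, -0.069]
wrist_force: [-18.1, -1.9, 19.7]
grip_width: 0.0181
```

Run:
```python
from h import *
s=ctrl.sense();print(s['ft_torque'],s['wrist_force'],s['orientation'])
```

```text
[-0.65028505  3.68504203  0.07810669] [-18.11794711  -1.92247538  19.68449018] [ 3.14064781  0.00591977 -0.06918406]
```

Call:
jog_arm --deltas '[[[-0.001,0,0],0.04,-1],[[-0.001,0,0],0.04,-1],[[0,0,0],0.04,-1],[[0,0,0],0,-1],[[0,0,0],0,-1]]'

```text
clock: 5.65
tcp_pos: [0.5908, 0.2168, 0.1719]
orientation: [3.14, 0.003, -0.189]
wrist_force: [-9.0, -3.4, 13.7]
grip_width: 0.0178
```

Run:
```python
from h import *
s=ctrl.sense();print(s['ft_torque'],s['wrist_force'],s['orientation'],s['joint_positions'])
```

```text
[-0.85896722  2.15100157  0.06353733] [-9.00202459 -3.44552977 13.73245944] [ 3.13966584e+00  2.87740309e-03 -1.88736179e-01] [-0.86181021  0.36255113  0.55977778  1.61520388 -0.20124363  1.22545713
 -0.45094083]
```

Run:
```python
from h import *
p,d=cams.capture("wrist");q,e=cams.capture("scene")
cv2.imwrite("pics/c2.png",np.hstack([p[:,:,::-1][:, 56:456],cv2.resize(q[:,:,::-1][190:350,260:427],(400,384))]))
```

```text
(no output)
```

View pics/c2.png

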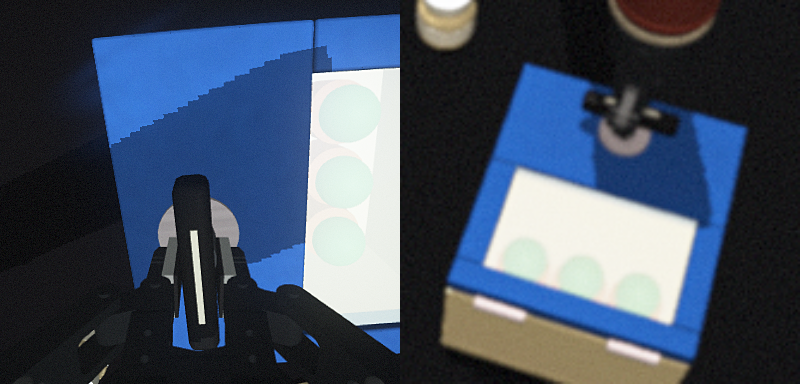

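The left crop (wrist) shows the bar between the pads, now lying across the chamber. It leans about 3° to the pads, so they slipped slightly at the stop. The right crop (scene) shows the bar parallel to the front edge. Releasing.

Call:
jog_arm --deltas '[[[0,0,0],0,-0.5],[[0,0,0],0,0],[[0,0,0],0,0.5],[[0,0,0],0,1],[[0,0,0],0,1],[[0,0,0],0,1],[[0,0,-0.02],0,1],[[0,0,-0.03],0,1],[[0,0,-0.04],0,1],[[0,0,-0.04],0,1],[[0,0,0],0,1],[[0,0,0],0,1]]'

```text
clock: 6.95
tcp_pos: [0.5926, 0.2182, 0.3022]
orientation: [-3.14, -0.001, -0.188]
wrist_force: [-0.1, 0.4, -0.8]
grip_width: 0.0854
```

Run:
```python
from h import *
s=ctrl.sense();p,d=cams.capture("wrist");cv2.imwrite("pics/w3.png",p[:,:,::-1])
W=cloud("wrist",d,s);print(s['clock'],s['tcp_pos'],s['wrist_force'])
m=(d>0)&(W[...,2]>.183)&(W[...,2]<.21)&(np.hypot(W[...,0]-.593,W[...,1]-.218)<.06)
q=W[m];r=cv2.minAreaRect((q[:,:2]*1000).astype(np.float32));print(m.sum(),r,np.median(q[:,2]))
W1=np.load("pics/w1.npy")
for w in (W1,W):
    # lid height near front edge, beside the handle
    c=np.array([.5486,.2233]);X=np.array([.994,-.11]);Y=np.array([.11,.994])
    a=(w[...,:2]-c)@X;b=(w[...,:2]-c)@Y
    print([round(float(np.median(w[...,2][(abs(a-.015)<.008)&(abs(b-o)<.02)&(w[...,2]>.13)&(w[...,2]<.18)])),4) for o in(-.07,.07)])
p,d=cams.capture("top");W=cloud("top",d);bar(W,p,d,(345,185,380,245))
```

```text
6.95 [0.59264063 0.21817541 0.30215773] [-0.13094964  0.36062657 -0.80535104]
1803 ((592.958251953125, 220.4832763671875), (89.18734741210938, 19.309823989868164), 80.7134780883789) 0.19964649344848315
[0.1617, 0.1616]
[0.154, 0.1539]
bar n 486 rect ((516.5661010742188, -253.89993286132812), (17.945690155029297, 89.92388153076172), 83.02516174316406) meanz 0.20388193462496454 axis deg 173.66148895420483
```

View pics/w3.png

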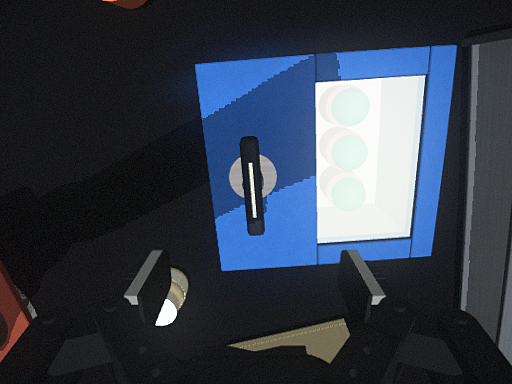

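The bar at (253,186) is now parallel to the door's front edge and the gripper is clear of it. The lid's front reads 0.154 m, down from 0.1617 m, and the yellow bar hasn't moved. Handing in.

```bash
python3 -c "
from plant import ticket
print(ticket.finish_job())"
```

```text
the job is handed in; nothing more can be done
None
```

I gripped the blue door's T-handle and turned it about 1.4 rad clockwise to its stop. I then let go, backed the gripper 13 cm up, clear of everything, and handed the job in at about 7 s on the robot's clock.

- **Blue door:** in the wrist camera, the lid near the front edge went down from 0.1617 m to 0.1540 m, so it is tight. The limit is 0.1558 m.
- **Blue handle:** the bar is parallel to the front edge. The wrist camera puts it at about 81°, against about 84° from the box's yaw, so the two agree to within about 3°.
- **Yellow latch:** its bar direction is unchanged, 173.7° both before and after.
- **Forces:** the highest wrist force I read was about 27 N, while turning. After release it was below 1 N.

The stop did not show up as a clear rise in wrist torque. I judged it from the bar slipping about 3° in the pads, the bar's final angle and the lid's height, and no check failed.

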